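# Pack the sample cans and hasp the case

## Task

Fold the lid of the white sample case back past upright, and stand every small sealed can that is on the bench upright in the case, one to a bay, setting each down gently rather than dropping it. Then fold the lid fully shut, and only after that swing the hasp down over its staple until it lies flat against the case. Leave the big tin, the stack of can ends and the brush where they are.

Things in the scene. Friction and masses are not known exactly. Their poses are not given: they have to be found in the camera images.
- case: White plastic case, fixed, open on top: outside 138 (its x) x 300 (its y) x 80 mm high; walls and floor 6 mm; inside 126 x 288 x 74 mm. Origin: centre of its underside. x points to the side with the lid's hinge; the -x side is the front, with staple and hasp. Three 3 mm dividers, 25 mm high, part it into four bays in a row along y, one can each, centres 72.75 mm apart.
- case_floor (a point): Centre of the case's inner floor, 6 mm above the bench (under the middle divider).
- lid (a joint): Lid angle, rad: 0 shut, 1.57 upright, stop at 1.95 (leaning back). Stiff hinge (0.45 N m, some 3 N at the handle): the lid stays at any angle. Starts partly open, 0.45 to 0.9. White plate 142 mm (hinge to free edge) x 304 x 6 mm, hinged along the case's +x top edge.
- lid_handle (a point): Middle of the lid's handle: a 12 mm round steel bar, 90 mm long, along the case's y, in the lid's plane, 40 mm beyond its free edge (182 mm from the hinge line), held at both ends by arms. 34 mm is free between bar and lid edge for a finger. It lies 60 mm from the case's middle towards its +y end; with the lid shut it is 83 mm above the bench.
- lid_hinge (a point): Point on the lid's hinge line, level with the handle's middle: case x = +71 mm, y = +60 mm, 80 mm above the bench. Axis along the case's y.
- hasp (a joint): Hasp angle relative to the lid, rad. With the lid shut: 0 hangs flat against the case front with the staple through its slot (home, hard stop), 1.57 sticks straight out from the front, more points its end upward. Stiff (0.05 N m, 1 N at the knob): stays where left, carried along by the lid. Starts at 1.2 to 2.0.
- hasp_hinge (a point): Middle of the hasp's hinge line (along the case's y) at the lid's free edge, 65 mm from the case's middle towards its -y end. With the lid shut: case x = -74 mm, 83 mm above the bench. The hasp is a slotted steel strap 44 mm wide, 66 mm long, 4 mm thick.
- hasp_knob (a point): Centre of the outer face of the hasp's knob (20 mm diameter), centred 55 mm from the hinge line along the strap, its face 30 mm out from the hinge line, square to the strap, on the side away from the case. With the hasp home: 28 mm above the bench, case x = -104 mm.
- staple (a point): Outer end of the staple, a steel lug 6 mm wide, 10 mm high, standing 18 mm out from the case front, 50 mm above the bench; ends 17 mm short of the closed knob's outer face.
- can0: Small sealed steel can with brass-coloured ends, 60 mm diameter, 66 mm high, about 0.15 to 0.31 kg, standing on the bench; three or four of these identical cans are present (None: absent). Origin: centre of its underside; z along its axis.
- can1: Small sealed steel can with brass-coloured ends, 60 mm diameter, 66 mm high, about 0.15 to 0.31 kg, standing on the bench; three or four of these identical cans are present (None: absent). Origin: centre of its underside; z along its axis.
- can2: Small sealed steel can with brass-coloured ends, 60 mm diameter, 66 mm high, about 0.15 to 0.31 kg, standing on the bench; three or four of these identical cans are present (None: absent). Origin: centre of its underside; z along its axis.
- can3: Small sealed steel can with brass-coloured ends, 60 mm diameter, 66 mm high, about 0.15 to 0.31 kg, standing on the bench; three or four of these identical cans are present (None: absent). Origin: centre of its underside; z along its axis.
- big_tin: Large empty brass-coloured open tin, 100 mm diameter, 120 mm high; leave alone. Origin: centre of underside.
- lid_stack: Stack of can ends, 74 mm diameter, 30 mm high; leave alone. Origin: centre of underside.
- brush: Hand brush lying on the bench; leave alone. Origin: centre of underside.
There are look-alikes about, which are no part of the job. What is shaped like the can3 but orange or red is not meant. What is shaped like the can2 but pink is not meant.

How it is judged:
On the way, in this order (a step that is already met when the one before it is completed fails the run):
1. the lid is folded back upright or beyond (over 1.4 rad) (value of joint lid above 1.4 rad), for 0.2 s.
2. every can present stands upright on the floor of the case (x of can0 in the frame of case between -0.045 and 0.045 m and y of can0 in the frame of case between -0.118 and 0.118 m and z of can0 in the frame of case between -0.005 and 0.016 m and angle between each of can0, can1, can2, can3's own z axis and vertical below 0.15 rad and linear speed of each of can0, can1, can2, can3 below 0.03 m/s and x of can1 in the frame of case between -0.045 and 0.045 m and y of can1 in the frame of case between -0.118 and 0.118 m and z of can1 in the frame of case between -0.005 and 0.016 m and x of can2 in the frame of case between -0.045 and 0.045 m and y of can2 in the frame of case between -0.118 and 0.118 m and z of can2 in the frame of case between -0.005 and 0.016 m and x of can3 in the frame of case between -0.045 and 0.045 m and y of can3 in the frame of case between -0.118 and 0.118 m and z of can3 in the frame of case between -0.005 and 0.016 m), for 0.2 s.
3. the lid is shut (under 0.06 rad) (value of joint lid below 0.06 rad), for 0.2 s.
4. the hasp lies home over its staple (under 0.12 rad) with the lid shut (value of joint hasp below 0.12 rad and value of joint lid below 0.06 rad), for 0.2 s.
At the end, for the whole second after the job is handed in: Every can present stands upright (within 0.15 rad) and at rest on the inner floor of the case, the lid is shut (within 0.06 rad) and the hasp lies home over the staple (within 0.12 rad), all at rest (all of step 2 and all of step 4 and velocity of joint each of hasp, lid below 0.05 rad/s); the robot touches nothing.
It fails at once if the big tin is moved more than 30 mm (distance of big_tin from where it was at the start of the episode above 0.03 m).
It fails at once if the stack of can ends is moved more than 30 mm (distance of lid_stack from where it was at the start of the episode above 0.03 m).
It fails at once if the brush is moved more than 30 mm (distance of brush from where it was at the start of the episode above 0.03 m).
It fails at once if a can is dropped into the case (over 0.9 m/s, a fall of 4 cm) ((horizontal distance between can0 and case_floor below 0.12 m and height (world z) of can0 below 0.07 m and linear speed of can0 above 0.9 m/s) or (horizontal distance between can1 and case_floor below 0.12 m and height (world z) of can1 below 0.07 m and linear speed of can1 above 0.9 m/s) or (horizontal distance between can2 and case_floor below 0.12 m and height (world z) of can2 below 0.07 m and linear speed of can2 above 0.9 m/s) or (horizontal distance between can3 and case_floor below 0.12 m and height (world z) of can3 below 0.07 m and linear speed of can3 above 0.9 m/s)).
Of can0, can1, can2, can3 only 3 to 4 are there at a start; the rules pass over those that are not, and their reading is None.
At some moment in a run one of can0, can1, can2, can3 may be knocked a few centimetres aside while the robot is not near it.
It also fails if it takes over 210 s, if anything falls off the work surface, if the arm or the gripper's body presses on something with over 40 N, if the wrist force passes 120 N, or if a joint passes its speed limit or range.

## Robot

A 6-joint arm with a two-finger parallel gripper is mounted at the origin on the work surface. World frame = base frame: x ahead of the robot, y to its left, z up, the work surface at z = 0. Lengths are in m, angles in rad, forces in N, time in s.
With the tool pointing down it reaches from about 0.2 to 0.875 m from the base axis. Payload 3.4 kg.
Tool frame: the origin (TCP) lies between the finger pads; the fingertips stand 25 mm ahead of it and the grasp point (between the pads) lies 6 mm ahead of it (r.nose_length is the z of the fingertips in the tool frame, in m); z points along the fingers, x is the direction in which the jaws open and shut, and the axes are right-handed (so a half turn about z gives the same grasp; the last joint's range is limited). The gripper opens to 94 mm and grips with 3 to 60 N. Pads are 16 mm wide; open, the fingers measure 119 mm over their backs; the gripper's body (75 mm by 177 mm) begins 78 mm behind the grasp point.
Start: joints at [1.072, 0.276, 1.505, -0, 1.361, -0.121], TCP at [0.212, 0.534, 0.23] pointing down, gripper open.
Joint ranges: [-2.89, 2.89], [-0.75, 2.08], [0.22, 2.7], [-1.18, 4.32], [0.11, 2.71], [-2.7, 2.7]. Speed limits (rad/s): [2.57, 2.57, 3.14, 3.14, 3.14, 3.14].

## Interface

Orientations are given as a unit quaternion [w, x, y, z].
In Python, from plant import r, gripper_to, inverse_kinematics, vision, models, telemetry gives the robot as it stands. Calls block until the motion is done:
- r.move_to(position, orientation): joint-space move of the TCP to a pose.
- r.move_l(position, rot=None, vel=0.15, guard=None): straight line of the TCP; rot=None keeps the orientation; vel is the mean speed in m/s. With guard (N) it stops when the force on the tool has changed by that much, and returns True; else False.
- r.movej(angles): joint-space move.
- gripper_to(opening, f_grip=None): finger opening in m; f_grip is the grip in N (None keeps the last); returns when the fingers have stopped.
- r.hold(seconds).
- inverse_kinematics(position, orientation): joint angles nearest the present ones, or None.
- vision.snapshot(name): name is "side" or "top" or "wrist"; returns the picture (400x640x3 uint8, red, green, blue); there is no depth.
- vision.get_calibration(name): a dict with "fx", "fy", "cx", "cy" (pixels), "D" ([k1, k2, p1, p2, k3] as OpenCV has them; the pictures are not rectified), "position" and "orientation" of the camera in the world. Camera axes: x right, y down, z forward; pixel columns grow to the right and rows downward; lengths in m; the calibration is good to about 2 mm. A picture is of the moment at which its call begins: read the wrist's pose just before it. get_calibration takes no time and is no camera call; for the wrist camera it gives the pose at the moment of the call.
A pose or a line that the arm cannot do raises r.PlanningError and nothing moves.
- r.sign_off(): hands the job in, once; it reports no verdict.
Trained networks look in the newest picture that a camera, given by its name, has taken for a name from the list of things; names that differ only in an ending like _2 or _b are one class to them, and where a whole thing is asked for, a point or a joint stands for the part that bears it (a point fixed in the world has none). Each returns a list of dicts, best first, with "score" (0 to 1); they miss things now and then, are a little off and sometimes report something else, mostly with a low value. They report only what shows in the picture. A call takes as long as a camera call. They do not tell look-alikes from the thing itself.
- models.boxes_of(thing, camera): "at" ([x, y, z] in m, in world coordinates, good to about 4 mm: the middle of the surface that is visible of it).
- models.regions_of(thing, camera): "pixels" (400x640 bool, what is visible of it).
- models.mark_of(thing, camera): "at" ([x, y, z] in m, in world coordinates, good to about 4 mm: a listed point, or the origin of a listed thing).
Readings, each from a call of its own:
- telemetry.current_t(): time.
- telemetry.current_joints(): joint angles.
- telemetry.current_dq(): joint speeds.
- telemetry.current_joint_efforts(): joint torques, N m.
- telemetry.current_ee_pos(): TCP position.
- telemetry.current_tool_rot(): TCP orientation.
- telemetry.current_wrist_force(): force on the tool from outside, world axes, zero at the start.
- telemetry.current_torque(): the same for the moment, N m.
- telemetry.current_opening(): finger opening in m.
Only numpy, scipy, OpenCV 4.12 (cv2) and the standard library are available. Lean on these libraries where they do the work, as an engineer would, in place of code of your own. Each camera call takes 0.05 s, during which the arm holds its last target.

## Working session

There is one attempt and no reset: what is moved stays moved. The work goes in short steps, each a Python script; the robot and the scene stay as the last script left them, time stands still between calls to the robot, and variables do not carry over. Pictures are saved under pics/ and viewed, and the job is handed in when it is done.

```bash
ls; mkdir -p pics
python3 - <<'E'
from plant import r, vision, models, telemetry
import cv2
for c in ["top","side","wrist"]:
    im=vision.snapshot(c); cv2.imwrite(f"pics/a_{c}.png",im[:,:,::-1])
    k=vision.get_calibration(c); print(c,k["position"],k["orientation"],k["fx"])
    for t in ["case","can0","big_tin","lid_stack","brush","lid_handle","hasp_knob","hasp_hinge","lid_hinge","staple","case_floor"]:
        try:
            for d in models.mark_of(t,c): print(c,t,[round(float(x),3) for x in d["at"]],round(d["score"],2))
        except Exception as e: print(t,e)
print(telemetry.current_t())
E
```

```text
pics
top [ 0.40964471 -0.05576762  1.12186352] [ 0.03093346 -0.70564896  0.70621217 -0.04865221] 387.46845845270065
top case [0.511, 0.18, 0.002] 0.75
top case [0.453, -0.123, -0.002] 0.16
top can0 [0.618, -0.384, 0.001] 0.94
top can0 [0.451, -0.125, 0.001] 0.87
top can0 [0.439, -0.244, -0.002] 0.86
top can0 [0.307, -0.253, -0.001] 0.77
top can0 [0.489, -0.353, 0.004] 0.71
top can0 [0.613, -0.124, 0.001] 0.68
top can0 [0.574, -0.279, -0.001] 0.63
top lid_stack [0.729, -0.037, -0.002] 0.9
top brush [0.737, -0.239, 0.003] 0.57
top lid_handle [0.496, 0.08, 0.165] 0.61
top lid_handle [0.612, 0.116, 0.183] 0.23
top hasp_knob [0.612, 0.118, 0.183] 0.74
top hasp_hinge [0.593, 0.154, 0.145] 0.84
top lid_hinge [0.425, 0.227, 0.079] 0.93
top staple [0.607, 0.134, 0.046] 0.59
top case_floor [0.506, 0.188, 0.007] 0.6
top case_floor [0.591, 0.157, 0.146] 0.47
side [ 0.18585136 -1.00403322  0.96294582] [-0.40549124  0.89551862 -0.17018207  0.06827388] 460.08972316410546
side case [0.511, 0.182, -0.003] 0.82
side can0 [0.492, -0.353, 0.001] 0.96
side can0 [0.57, -0.282, -0.001] 0.93
side can0 [0.611, -0.124, -0.0] 0.89
side can0 [0.446, -0.24, -0.0] 0.77
side can0 [0.307, -0.255, 0.0] 0.74
side can0 [0.354, -0.414, -0.0] 0.65
side can0 [0.619, -0.385, -0.002] 0.58
side can0 [0.453, -0.127, -0.002] 0.57
side big_tin [0.353, -0.416, -0.002] 0.81
side lid_stack [0.727, -0.03, 0.0] 0.74
side lid_stack [0.735, -0.242, -0.001] 0.28
side brush [0.737, -0.245, -0.004] 0.83
side brush [0.608, 0.135, 0.053] 0.26
side lid_handle [0.491, 0.075, 0.162] 0.89
side hasp_knob [0.613, 0.123, 0.19] 0.64
side hasp_knob [0.456, -0.127, -0.002] 0.17
side hasp_hinge [0.595, 0.161, 0.145] 0.61
side staple [0.607, 0.137, 0.052] 0.68
side case_floor [0.61, -0.124, -0.0] 0.71
side case_floor [0.508, 0.185, 0.008] 0.55
wrist [0.13309614 0.56455801 0.38452562] [0.12001106 0.81828074 0.55620422 0.0815527 ] 336.06882768475157
1.8
```

View pics/a_top.png

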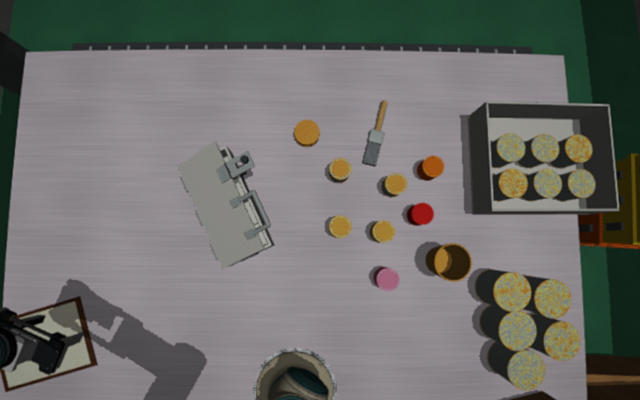

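View pics/a_side.png

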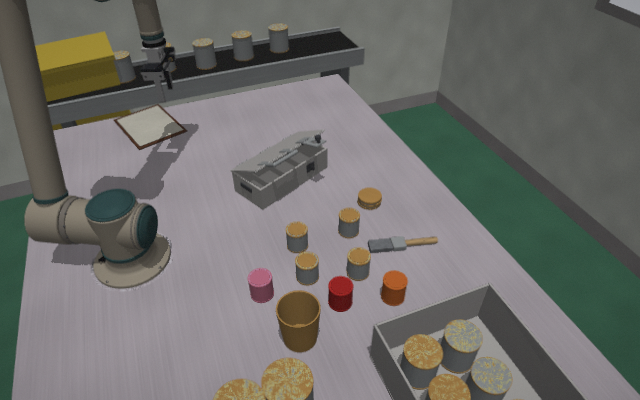

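View pics/a_wrist.png

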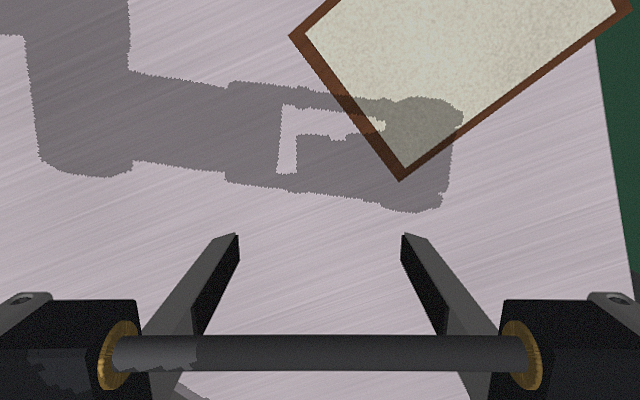

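The lid is at about 0.45 rad. In the top view the four brass-topped cans are at px (340,169), (395,184), (340,226) and (383,231). The look-alikes are orange at (432,167), red at (421,214) and pink at (387,279). I'll write helpers and look at the case from the wrist.

```bash
cat > h.py <<'E'
from plant import r, gripper_to, inverse_kinematics, vision, models, telemetry
import numpy as np, cv2
from scipy.spatial.transform import Rotation as Ro
def quat(R):
    q=Ro.from_matrix(R).as_quat(); return [q[3],q[0],q[1],q[2]]
def down(psi):  # jaw dir yaw psi, tool down
    x=np.array([np.cos(psi),np.sin(psi),0]); z=np.array([0,0,-1.]); return quat(np.c_[x,np.cross(z,x),z])
def ik(p,q): return inverse_kinematics(list(p),q)
def snap(c,n=None):
    im=vision.snapshot(c)
    if n: cv2.imwrite(f"pics/{n}.png",im[:,:,::-1])
    return im
def avg(t,cams,n=1,near=None,rad=0.04):
    P=[]
    for c in cams:
        for _ in range(n):
            vision.snapshot(c)
            for d in models.mark_of(t,c):
                a=np.array(d["at"])
                if near is None or np.linalg.norm(a-near)<rad: P.append(a); break
    return (np.mean(P,0),np.std(P,0),len(P)) if P else None
def cal(c):
    k=vision.get_calibration(c); K=np.array([[k["fx"],0,k["cx"]],[0,k["fy"],k["cy"]],[0,0,1]])
    o=k["orientation"]; R=Ro.from_quat([o[1],o[2],o[3],o[0]]).as_matrix()
    return K,np.array(k["D"]),R,np.array(k["position"])
def proj(P,C):
    K,D,R,t=C; return cv2.projectPoints(np.atleast_2d(np.array(P,float)),R.T,-R.T@t,K,D)[0][:,0]
def ray(px,z,C):
    K,D,R,t=C; u=cv2.undistortPoints(np.array([[px]],float),K,D)[0,0]
    d=R@np.array([u[0],u[1],1]); return t+d*(z-t[2])/d[2]
E
python3 - <<'E'
from h import *
np.set_printoptions(precision=4,suppress=True)
psi=np.radians(-65)
q=down(psi); q2=down(psi+np.pi)
for qq in (q,q2): print(ik([.494,.078,.32],qq))
j=ik([.494,.078,.32],q) 
if j is None or abs(j[5])>2.4: q=q2
r.move_to([.494,.06,.33],q)
snap("wrist","b1")
for t in ["lid_handle","lid_hinge","hasp_hinge","hasp_knob","staple"]:
    print(t,avg(t,["wrist"],2),avg(t,["side","top"],2))
print(telemetry.current_ee_pos(),telemetry.current_t(),telemetry.current_joints())
E
```

```text
[ 0.0174  0.1223  1.4868 -0.      1.5325  1.1518]
[ 0.0174  0.1223  1.4868 -0.      1.5325 -1.9897]
lid_handle (array([0.496 , 0.0758, 0.1641]), array([0.0005, 0.0013, 0.0018]), 2) (array([0.4925, 0.0779, 0.163 ]), array([0.0019, 0.0025, 0.001 ]), 4)
lid_hinge (array([0.4288, 0.2247, 0.0802]), array([0.0012, 0.    , 0.0001]), 2) (array([0.4252, 0.2245, 0.0782]), array([0.0014, 0.0006, 0.0012]), 4)
hasp_hinge (array([0.5921, 0.1626, 0.1461]), array([0.0002, 0.0012, 0.0003]), 2) (array([0.546 , 0.0676, 0.0983]), array([0.0669, 0.1352, 0.0688]), 3)
hasp_knob (array([0.6146, 0.1186, 0.1876]), array([0.0007, 0.0022, 0.0009]), 2) (array([0.6127, 0.1206, 0.186 ]), array([0.0009, 0.0018, 0.0004]), 2)
staple (array([0.6033, 0.1326, 0.0495]), array([0.0001, 0.0025, 0.0002]), 2) (array([0.6466, 0.0797, 0.035 ]), array([0.0574, 0.0815, 0.0248]), 3)
[0.494 0.06  0.33 ] 6.8667 [-0.0191  0.1157  1.4707  0.      1.5552  1.1154]
```

View pics/b1.png

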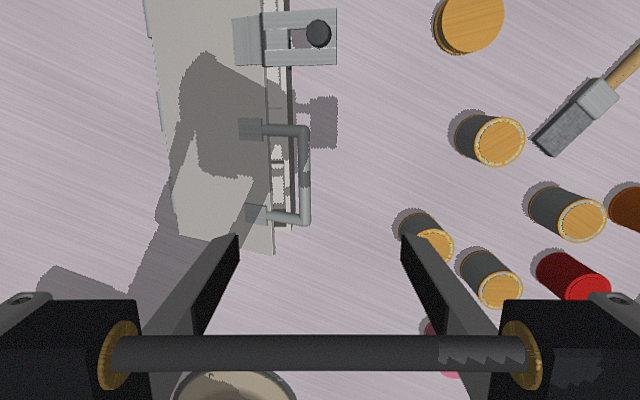

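The wrist view shows the bar at px (305,175) with a clear gap to the lid edge at about x=270. I'll grasp the bar now.

Run:
```python
from h import *
np.set_printoptions(precision=4,suppress=True)
psi=np.radians(-65.4); q=down(psi)
gripper_to(.032)
h=np.array([.494,.077,.1635])
r.move_l(h+[0,0,.08],q)
print(r.move_l(h+[0,0,.006],vel=.06,guard=8))
gripper_to(0.0,f_grip=15)
print(telemetry.current_opening(),telemetry.current_ee_pos(),telemetry.current_wrist_force(),telemetry.current_t())
snap("wrist","b2"); snap("side","b2s")
```

```text
False
0.011390112368552509 [0.4939 0.0775 0.1695] [-0.7201  2.3871 -0.7499] 10.5
```

View pics/b2.png

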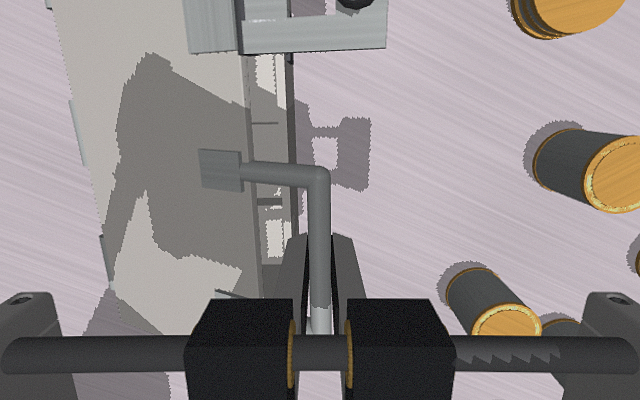

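Bar gripped (opening 11.4 mm for a 12 mm bar). I'll swing the lid open along its arc.

```bash
cat >> h.py <<'E'
HG=np.array([.4268,.2243,.080])
YAW=np.radians(114.6)
U=np.array([np.cos(YAW),np.sin(YAW),0]); V=np.array([-U[1],U[0],0]); Z=np.array([0,0,1.])
def bar(th): # handle centre
    a=th; rr=np.array([-.182,.003]); 
    X=rr[0]*np.cos(a)+rr[1]*np.sin(a); W=-rr[0]*np.sin(a)+rr[1]*np.cos(a)
    return HG+U*X+Z*W
E
python3 - <<'E'
from h import *
np.set_printoptions(precision=3,suppress=True)
print(bar(.46),YAW)
for th in np.linspace(.46,1.9,13)[1:]:
    g=r.move_l(bar(th)+[0,0,.006],vel=.12,guard=30)
    print(round(th,2),g,telemetry.current_ee_pos(),telemetry.current_wrist_force())
    if g: break
snap("side","c1"); print(telemetry.current_opening(),telemetry.current_t())
E
```

```text
[0.494 0.077 0.163] 2.0001473227855016
0.58 False [0.489 0.087 0.188] [-1.609  0.302 -0.13 ]
0.7 False [0.484 0.099 0.206] [-2.767 -3.254  2.208]
0.82 False [0.478 0.112 0.222] [-1.834 -5.937  6.258]
0.94 False [0.471 0.127 0.236] [-2.011 -7.625 10.566]
1.06 False [0.463 0.143 0.248] [-3.447 -7.758 12.946]
1.18 False [0.455 0.162 0.258] [-2.467 -6.397 14.826]
1.3 False [0.446 0.182 0.265] [-4.155 -4.346 14.351]
1.42 False [0.436 0.202 0.268] [-4.403 -3.331 13.263]
1.54 False [0.426 0.223 0.269] [-5.255 -2.121 10.564]
1.66 False [0.417 0.243 0.268] [-5.982 -1.086  7.828]
1.78 False [0.408 0.263 0.263] [-5.563  0.623  4.952]
1.9 False [0.399 0.281 0.257] [-6.525  1.087  1.579]
0.010929617371152736 14.65
```

View pics/c1.png

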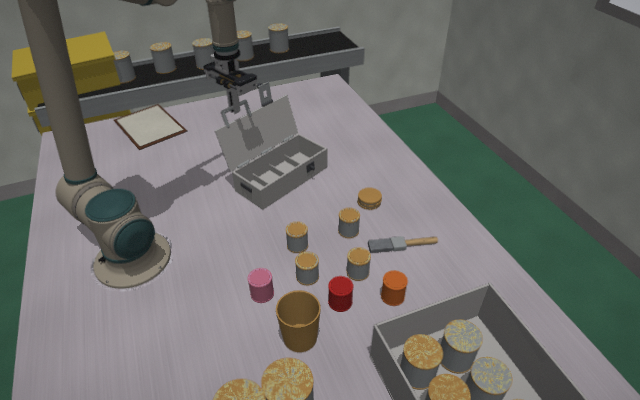

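The side view shows the lid leaning back behind the case with the bays exposed at px (285,180). I'll release and refine the case pose from above.

Run:
```python
from h import *
np.set_printoptions(precision=4,suppress=True)
gripper_to(.035)
p=telemetry.current_ee_pos(); r.move_l(np.array(p)+[0,0,.08],vel=.15)
r.move_to([.47,.10,.36],down(np.radians(-65.4)))
C=cal("wrist"); snap("wrist","d1")
print("time",telemetry.current_t())
for t in ["case","case_floor","staple","lid_hinge","lid_handle"]:
    print(t,avg(t,["wrist"],3),avg(t,["side","top"],2,near=np.array([.5,.18,.05]),rad=.2))
# overlay
org=HG-[0,0,.08]-U*.071-V*.06
print("org",org)
im=cv2.imread("pics/d1.png")
def L(a,b,c):
    P=[org+U*x+V*y+Z*z for x,y,z in (a,b)]
    a,b=proj(P,C); cv2.line(im,tuple(int(v) for v in a),tuple(int(v) for v in b),c,1)
for s in (1,-1):
    L((.063*s,-.144,.08),(.063*s,.144,.08),(0,0,255)); L((-.063,.144*s,.08),(.063,.144*s,.08),(0,0,255))
for y in (-.07275,0,.07275): L((-.063,y,.031),(.063,y,.031),(255,0,0))
cv2.imwrite("pics/d1o.png",im)
```

```text
time 16.7583
case (array([ 0.5157,  0.186 , -0.002 ]), array([0.0006, 0.0006, 0.0011]), 3) (array([0.5089, 0.1834, 0.0013]), array([0.0019, 0.0006, 0.0016]), 4)
case_floor (array([0.5108, 0.1862, 0.0025]), array([0.0008, 0.0014, 0.002 ]), 3) (array([0.5309, 0.1744, 0.0175]), array([0.044 , 0.0209, 0.0209]), 4)
staple (array([0.605 , 0.1349, 0.0502]), array([0.001 , 0.0013, 0.0005]), 3) (array([0.605 , 0.1349, 0.0502]), array([0.0015, 0.0011, 0.0024]), 4)
lid_hinge (array([0.4279, 0.2236, 0.0811]), array([0.0015, 0.0019, 0.0008]), 3) (array([0.4261, 0.2268, 0.0776]), array([0.0011, 0.0008, 0.001 ]), 4)
lid_handle (array([0.3982, 0.2803, 0.2525]), array([0.0012, 0.0019, 0.0016]), 3) (array([0.5096, 0.1864, 0.0007]), array([0., 0., 0.]), 1)
org [0.5109 0.1847 0.    ]
```

View pics/d1o.png

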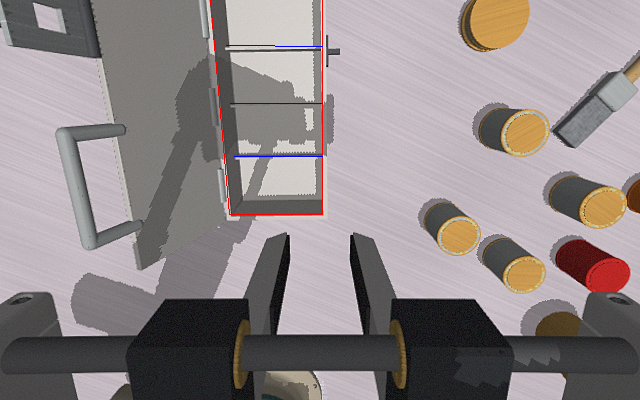

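```bash
python3 -c "
import cv2
a=cv2.imread('pics/d1o.png')[0:230,190:350]; b=cv2.imread('pics/d1.png')[0:230,190:350]
cv2.imwrite('pics/d1z.png',cv2.resize(cv2.hconcat([a,b]),None,fx=2.5,fy=2.5,interpolation=cv2.INTER_NEAREST))"
```

```text
(no output)
```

View pics/d1z.png

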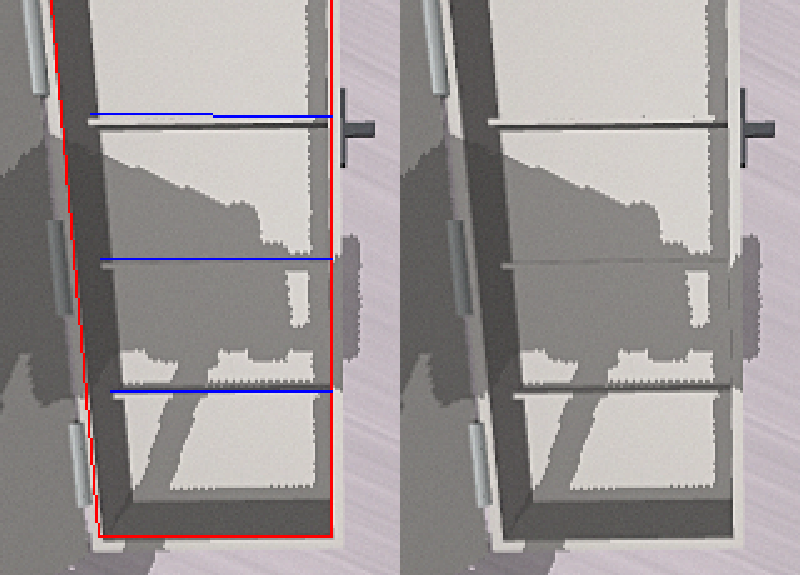

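The overlay fits to about 2 mm, with the case origin shifted 2 mm along +y. First can: detect with a colour check, then pick and place.

```bash
cat >> h.py <<'E'
ORG=np.array([.5092,.1842,0])
Q=down(np.radians(-65.4))
def cans():
    out=[]
    for c in ("top","side"):
        im=vision.snapshot(c); C=cal(c)
        for d in models.mark_of("can0",c):
            a=np.array(d["at"]); 
            if d["score"]<.3: continue
            px=proj(a*[1,1,0]+[0,0,.066],C)[0].astype(int)
            if not(3<px[0]<637 and 3<px[1]<397): continue
            p=im[px[1]-2:px[1]+3,px[0]-2:px[0]+3].reshape(-1,3).mean(0)
            hsv=cv2.cvtColor(np.uint8([[p]]),cv2.COLOR_RGB2HSV)[0,0]
            out.append((c,a,d["score"],hsv))
    return out
def target(near,rad=.06):
    near=np.array(near); P=[]
    for c,a,s,h in cans():
        if np.linalg.norm(a[:2]-near)<rad and 15<=h[0]<=24: P.append(a[:2])
        if np.linalg.norm(a[:2]-near)<rad: print("  ",c,a.round(3),round(s,2),h)
    P=np.array(P); print("spread",np.ptp(P,0) if len(P) else None)
    return P.mean(0)
GH=.058
def pick_place(xy,bay,cx=-.010):
    gripper_to(.092,f_grip=20)
    r.move_to([xy[0],xy[1],.20],Q)
    g=r.move_l([xy[0],xy[1],GH],vel=.12,guard=10); print("descend guard",g,telemetry.current_ee_pos())
    if g: return False
    gripper_to(.04,f_grip=25); o=telemetry.current_opening(); print("open",o)
    if not .055<o<.065: return False
    r.move_l([xy[0],xy[1],.21],vel=.2)
    t=ORG+U*cx+V*bay
    r.move_l([t[0],t[1],.21],vel=.3)
    print("held",telemetry.current_opening(),telemetry.current_wrist_force())
    r.move_l([t[0],t[1],GH+.025],vel=.15)
    g=r.move_l([t[0],t[1],GH+.004],vel=.03,guard=7)
    print("set",g,telemetry.current_ee_pos(),telemetry.current_wrist_force())
    if telemetry.current_ee_pos()[2]>GH+.011: print("TOO HIGH"); return False
    gripper_to(.068); r.move_l([t[0],t[1],.21],vel=.2)
    print("t",telemetry.current_t()); return True
BAYS=[-.109125,-.036375,.036375,.109125]
E
python3 - <<'E'
from h import *
for x in cans(): print(x[0],x[1].round(3),round(x[2],2),x[3])
xy=target([.613,-.124],.04); print(xy)
pick_place(xy,BAYS[0])
r.move_l([.47,.08,.36],vel=.3); snap("wrist","e1"); snap("top","e1t")
E
```

```text
top [ 0.488 -0.354  0.002] 0.71 [  1 221 165]
top [ 0.309 -0.251 -0.004] 0.68 [169  97 174]
top [ 0.424 -0.218 -0.003] 0.6 [ 21 173 175]
top [ 0.452 -0.124 -0.002] 0.59 [ 21 174 176]
top [ 0.614 -0.123 -0.   ] 0.59 [ 19 178 176]
top [ 0.578 -0.277  0.001] 0.58 [ 19 178 175]
top [ 0.621 -0.386 -0.   ] 0.56 [ 14 226 174]
side [ 0.433 -0.216  0.002] 0.93 [ 18 143 159]
side [ 0.617 -0.387 -0.002] 0.93 [ 12 193 176]
side [ 0.309 -0.258  0.002] 0.73 [171 107 176]
side [ 0.451 -0.123 -0.   ] 0.69 [ 18 142 160]
side [ 0.567 -0.281  0.001] 0.67 [ 18 143 160]
side [ 0.49  -0.353  0.001] 0.59 [  1 195 148]
side [ 0.612 -0.122  0.   ] 0.58 [ 18 143 159]
side [0.507 0.185 0.006] 0.4 [20  9 88]
   top [ 0.612 -0.123  0.001] 0.86 [ 19 178 175]
   side [ 0.611 -0.126  0.001] 0.75 [ 18 143 159]
spread [0.0009 0.0025]
[ 0.61165 -0.12445]
descend guard False [ 0.61226852 -0.12462692  0.05880355]
open 0.059533886663994263
held 0.0595941518398266 [-0.20105876 -0.24145356 -2.1099765 ]
set True [0.61228347 0.2204679  0.06410982] [-0.45332488 -0.04386618  4.62961072]
t 29.8417
```

View pics/e1.png

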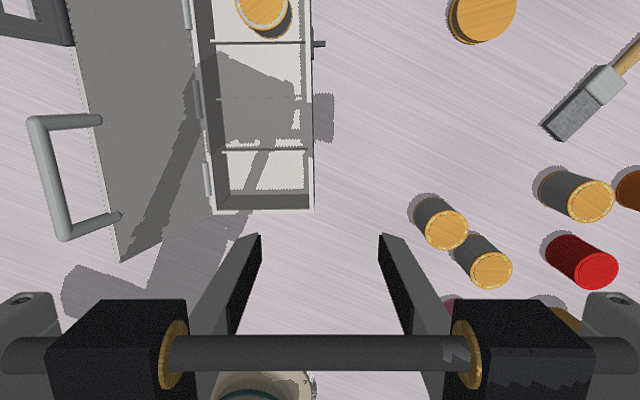

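The first can is in its bay (px 262,15), and one bench can has been knocked to (0.428,-0.217), so I re-detect before each pick. Next can.

Run:
```python
from h import *
xy=target([.573,-.279],.05); print(xy)
ok=pick_place(xy,BAYS[1])
if ok:
    xy=target([.452,-.124],.04); print(xy)
    ok=pick_place(xy,BAYS[2])
r.move_l([.45,.08,.38],vel=.3); snap("wrist","e2"); snap("top","e2t")
for x in cans(): print(x[0],x[1].round(3),round(x[2],2),x[3])
```

```text
top [ 0.573 -0.277  0.001] 0.73 [ 19 178 176]
   side [ 0.57  -0.284  0.   ] 0.92 [ 18 142 160]
spread [0.0026 0.0064]
[ 0.5717 -0.2804]
descend guard False [ 0.57227458 -0.28070528  0.05882519]
open 0.059631385577435275
held 0.05971956277818172 [ 0.40294556 -0.09207046 -1.51800174]
set True [0.54613407 0.19023743 0.06396516] [0.03534427 1.20776478 3.38915921]
t 40.65
   top [ 0.452 -0.123  0.   ] 0.59 [ 21 172 179]
   side [ 0.453 -0.122 -0.001] 0.87 [ 18 143 161]
spread [0.0011 0.0005]
[ 0.45235 -0.12255]
descend guard False [ 0.45291095 -0.12271228  0.05853982]
open 0.05953354753631518
held 0.05958860768437975 [-0.20296353 -0.43195453 -2.2289929 ]
set True [0.47999737 0.15992869 0.06408625] [-0.53550585  0.16673625  2.34800859]
t 49.475
top [ 0.487 -0.352  0.003] 0.86 [  1 221 163]
top [ 0.306 -0.255 -0.003] 0.8 [168  98 172]
top [ 0.62  -0.385 -0.   ] 0.74 [ 14 225 172]
top [ 0.423 -0.219 -0.   ] 0.71 [ 21 174 173]
side [ 0.433 -0.215  0.001] 0.86 [ 18 144 158]
side [ 0.618 -0.388  0.002] 0.75 [ 11 192 174]
side [0.477 0.16  0.007] 0.7 [ 18 140 100]
side [ 0.492 -0.352 -0.   ] 0.62 [  0 194 147]
side [0.611 0.227 0.004] 0.61 [ 18 142 158]
side [0.541 0.188 0.006] 0.57 [ 18 143 157]
side [ 0.31  -0.257  0.001] 0.57 [171 106 175]
```

View pics/e2.png

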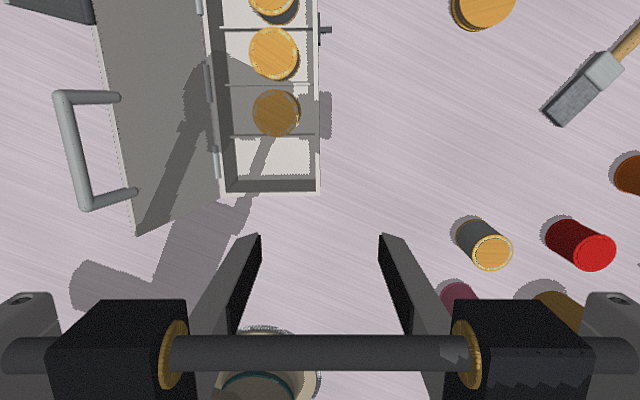

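Three cans stand in their bays (px (272,3), (273,53), (276,112)). Last can next.

Run:
```python
from h import *
xy=target([.428,-.217],.05); print(xy)
ok=pick_place(xy,BAYS[3])
r.move_l([.44,.03,.38],vel=.3); snap("wrist","e3"); snap("side","e3s")
for x in cans(): print(x[0],x[1].round(3),round(x[2],2),x[3])
print(avg("lid_handle",["wrist","side"],2)); print(avg("hasp_knob",["wrist","side"],2)); print(avg("hasp_hinge",["wrist","side"],2))
print([bar(t).round(4) for t in (1.8,1.85,1.9,1.95)],telemetry.current_t())
```

```text
top [ 0.422 -0.22   0.   ] 0.59 [ 20 174 174]
   side [ 0.431 -0.214 -0.   ] 0.72 [ 18 144 158]
spread [0.0085 0.0056]
[ 0.42645 -0.2169 ]
descend guard False [ 0.42695708 -0.21716842  0.05856009]
open 0.0598851104809006
held 0.059483211738662396 [ 0.61034332 -0.13395294 -1.64015311]
set True [0.41383936 0.12968202 0.06389711] [-0.21539763 -0.25446671  3.69176472]
t 59.6667
top [ 0.308 -0.254 -0.001] 0.89 [168  98 170]
top [ 0.488 -0.353  0.002] 0.69 [  0 220 161]
top [0.614 0.222 0.006] 0.68 [ 18 170 147]
top [ 0.622 -0.388  0.001] 0.67 [ 14 225 171]
side [ 0.488 -0.356  0.004] 0.92 [  1 195 148]
side [0.48  0.157 0.007] 0.84 [ 18 140 100]
side [ 0.308 -0.254  0.001] 0.8 [171 106 176]
side [0.543 0.188 0.005] 0.75 [ 18 142 158]
side [0.612 0.225 0.006] 0.65 [ 18 143 159]
side [0.418 0.132 0.006] 0.63 [ 17 138 102]
side [ 0.618 -0.384 -0.004] 0.55 [ 11 191 176]
(array([0.39785 , 0.278975, 0.251   ]), array([0.00296184, 0.00228842, 0.00091924]), 4)
(array([0.50095, 0.3593 , 0.266  ]), array([0.00055, 0.0003 , 0.0011 ]), 2)
(array([0.51805, 0.32505, 0.21805]), array([0.00115, 0.00015, 0.00075]), 2)
[array([0.4084, 0.2646, 0.2566]), array([0.4047, 0.2725, 0.2541]), array([0.4011, 0.2804, 0.2513]), array([0.3976, 0.2881, 0.248 ])] 61.9833
```

View pics/e3.png

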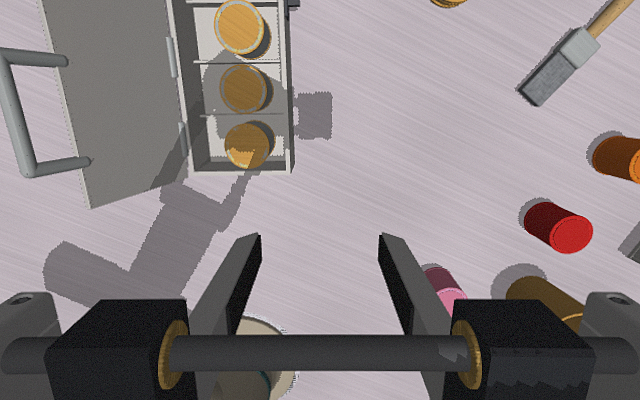

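View pics/e3s.png

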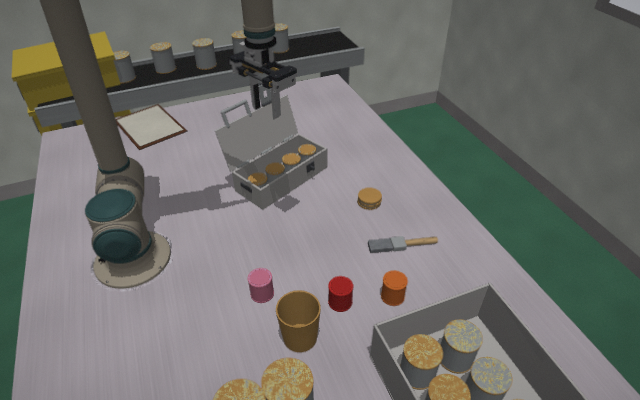

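All four cans stand in the case and no brass ones remain on the bench. Now I'll close the lid.

Run:
```python
from h import *
np.set_printoptions(precision=3,suppress=True)
b=(bar(1.89)+np.array([.3979,.279,.251]))/2
gripper_to(.042,f_grip=15)
r.move_to(b+[0,0,.09],Q)
print(r.move_l(b+[0,0,.006],vel=.08,guard=8))
gripper_to(0,f_grip=15); print(telemetry.current_opening(),telemetry.current_ee_pos())
if telemetry.current_opening()>.008:
  for th in np.linspace(1.9,0,16)[1:]:
    g=r.move_l(bar(th)+[0,0,.006],vel=.12 if th>.3 else .06,guard=30)
    print(round(th,2),g,telemetry.current_ee_pos(),telemetry.current_wrist_force())
    if g: break
snap("side","f1"); snap("wrist","f1w"); print(telemetry.current_opening(),telemetry.current_t())
```

```text
False
0.011310779194741999 [0.399 0.28  0.258]
1.77 False [0.41  0.259 0.265] [-2.728 -1.362  7.273]
1.65 False [0.42  0.238 0.268] [-3.28  -2.25   6.486]
1.52 False [0.43  0.217 0.268] [-2.69  -3.279  5.404]
1.39 False [0.439 0.197 0.265] [ 1.165 -2.997  2.063]
1.27 False [0.449 0.177 0.26 ] [ 1.4   -1.405 -1.311]
1.14 False [0.458 0.158 0.252] [ 2.2   -0.489 -3.428]
1.01 False [0.467 0.139 0.242] [ 4.346  0.281 -3.49 ]
0.89 False [0.474 0.122 0.229] [ 4.853  1.418 -4.346]
0.76 False [0.482 0.106 0.213] [ 5.006  1.681 -4.071]
0.63 False [0.488 0.092 0.195] [ 5.018  2.269 -4.038]
0.51 False [0.493 0.081 0.176] [ 5.435  2.153 -4.813]
0.38 False [0.497 0.071 0.155] [ 4.181  2.675 -4.817]
0.25 False [0.5   0.065 0.133] [ 5.099  2.881 -3.966]
0.13 False [0.502 0.061 0.11 ] [ 5.037  5.669 -4.851]
0.0 False [0.502 0.06  0.089] [0.541 6.342 8.199]
0.011686887454788698 71.1583
```

View pics/f1.png

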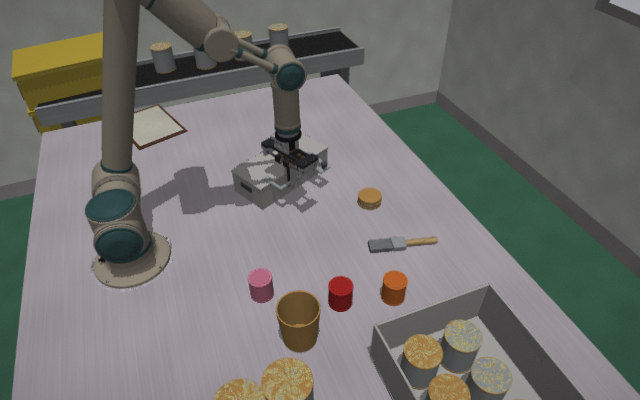

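View pics/f1w.png

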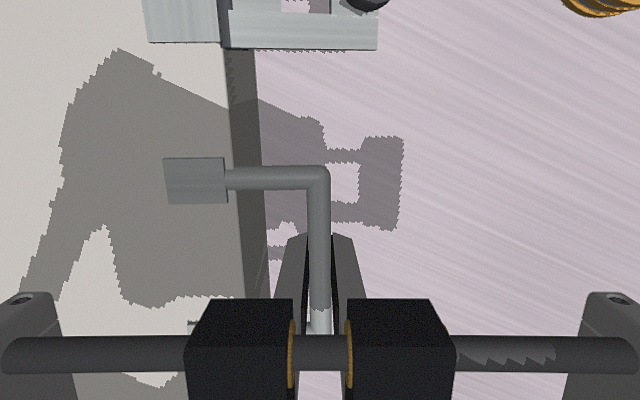

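The force reversed at the end, so the lid has met the rim. I'll press slightly further, release, and measure handle and knob.

Run:
```python
from h import *
np.set_printoptions(precision=4,suppress=True)
p=np.array(telemetry.current_ee_pos())
print(r.move_l(p-[0,0,.005],vel=.02,guard=12),telemetry.current_ee_pos(),telemetry.current_wrist_force())
r.hold(.3)
gripper_to(.042); r.move_l(p+[0,0,.1],vel=.15)
r.move_to([.52,.03,.34],Q)
snap("wrist","g1");snap("side","g1s")
for t in ("lid_handle","hasp_knob","hasp_hinge"): print(t,avg(t,["wrist"],3),avg(t,["side","top"],2,near=np.array([.57,.1,.08]),rad=.12))
print("exp handle",bar(0),"hh",ORG-U*.074-V*.065+Z*.083, telemetry.current_t())
```

```text
True [0.5017 0.0597 0.0883] [-0.0482  0.6091  3.3435]
lid_handle (array([0.5044, 0.058 , 0.0824]), array([0.0011, 0.0004, 0.0003]), 3) (array([0.5015, 0.0601, 0.0842]), array([0.0037, 0.0019, 0.0008]), 4)
hasp_knob (array([0.6259, 0.0907, 0.0979]), array([0.0003, 0.0011, 0.0015]), 3) (array([0.6266, 0.0952, 0.0986]), array([0.0011, 0.0016, 0.0011]), 2)
hasp_hinge (array([0.6008, 0.1454, 0.0729]), array([0.002 , 0.0059, 0.0178]), 3) (array([0.6026, 0.1465, 0.0825]), array([0.002 , 0.0004, 0.001 ]), 2)
exp handle [0.5026 0.0588 0.083 ] hh [0.5991 0.144  0.083 ] 76.0083
```

View pics/g1.png

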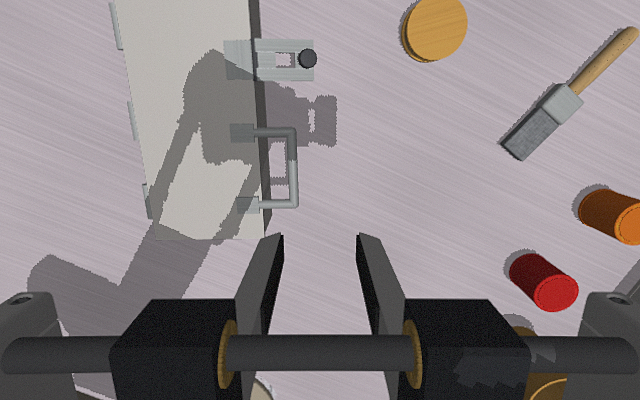

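View pics/g1s.png

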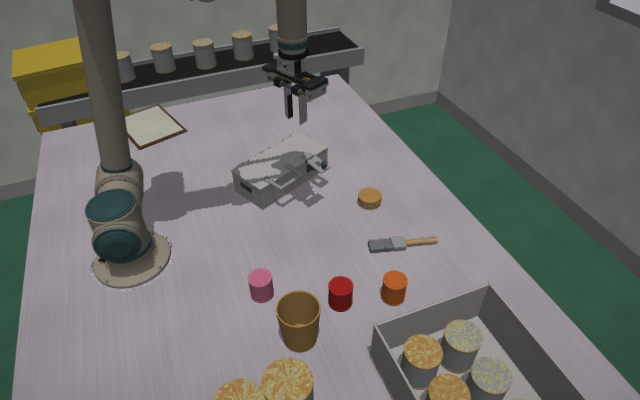

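The lid is shut (handle measured at z≈0.083) and the hasp is at about 1.3 rad with its knob at (0.626,0.092,0.098). I'll plan the hasp push: fingers closed, with the tool tilting toward the case.

```bash
cat >> h.py <<'E'
HH=np.array([.6002,.145,.083])
def tq(al,s):
    z=np.sin(al)*U-np.cos(al)*Z; x=s*V; return quat(np.c_[x,np.cross(z,x),z]),z
def pose(h,al,s,off):
    f=HH-U*(.055*np.sin(h)+.03*np.cos(h))+Z*(-.055*np.cos(h)+.03*np.sin(h))
    n=-U*np.cos(h)+Z*np.sin(h)
    q,z=tq(al,s); return f+n*off-z*.025,q
E
python3 - <<'E'
from h import *
np.set_printoptions(precision=3,suppress=True)
C=cal("wrist"); o=telemetry.current_tool_rot(); R=Ro.from_quat([o[1],o[2],o[3],o[0]]).as_matrix()
print("cam in tool",R.T@(C[3]-np.array(telemetry.current_ee_pos())), r.nose_length, "now",telemetry.current_joints())
for s in (1,-1):
  q,z=tq(.27,s)
  print(s,"tool y world",np.cross(z,s*V))
  for h,al,off in ((1.3,.27,.05),(1.3,.27,.0),(.9,.5,0),(.5,.8,0),(.2,.85,0),(0,.85,0)):
    p,q=pose(h,al,s,off); print(h,p,ik(p,q))
E
```

```text
cam in tool [ 0.    -0.083 -0.154] 0.025 now [-0.076  0.15   1.406  0.     1.586  1.065]
1 tool y world [-0.401  0.876  0.267]
1.3 [0.634 0.071 0.169] [-0.129  0.469  1.389  0.23   1.433  2.535]
1.3 [0.628 0.083 0.121] [-0.112  0.496  1.468  0.238  1.326  2.525]
0.9 [0.631 0.078 0.094] [-0.213  0.599  1.434  0.398  1.436  2.379]
0.5 [0.63  0.081 0.067] [-0.302  0.749  1.387  0.563  1.602  2.251]
0.2 [0.625 0.091 0.052] [-0.303  0.78   1.404  0.593  1.602  2.225]
0 [0.621 0.101 0.044] [-0.293  0.781  1.425  0.599  1.579  2.22 ]
-1 tool y world [ 0.401 -0.876 -0.267]
1.3 [0.634 0.071 0.169] [-0.129  0.469  1.389  0.23   1.433 -0.607]
1.3 [0.628 0.083 0.121] [-0.112  0.496  1.468  0.238  1.326 -0.616]
0.9 [0.631 0.078 0.094] [-0.213  0.599  1.434  0.398  1.436 -0.763]
0.5 [0.63  0.081 0.067] [-0.302  0.749  1.387  0.563  1.602 -0.891]
0.2 [0.625 0.091 0.052] [-0.303  0.78   1.404  0.593  1.602 -0.917]
0 [0.621 0.101 0.044] [-0.293  0.781  1.425  0.599  1.579 -0.922]
```

Run:
```python
from h import *
np.set_printoptions(precision=3,suppress=True)
s=-1
gripper_to(0)
p,q=pose(1.3,.27,s,.06); r.move_to(p,q)
for h in [1.3,1.1,.95,.8,.65,.5,.35,.2,.1,.0]:
    al=min(.27+(1.3-h)*.7,.85)
    p,q=pose(h,al,s,0.004 if h>1.2 else (.0 if h>.3 else .004))
    g=r.move_l(p,q,vel=.06,guard=15)
    print(h,g,telemetry.current_ee_pos(),telemetry.current_wrist_force())
    if g: break
snap("side","k1");snap("wrist","k1w");print(telemetry.current_t())
```

```text
1.3 False [0.629 0.082 0.126] [-0.579 -0.147 -0.664]
1.1 False [0.631 0.079 0.108] [-0.438 -0.303 -0.782]
0.95 False [0.631 0.077 0.097] [-0.811  0.439  0.433]
0.8 False [0.631 0.077 0.087] [0.941 0.401 0.469]
0.65 False [0.631 0.078 0.076] [-0.069 -0.029  0.076]
0.5 False [0.63  0.08  0.066] [-1.224 -0.153  0.052]
0.35 False [0.627 0.086 0.058] [-0.254  0.026  0.198]
0.2 False [0.626 0.088 0.052] [-0.054  0.33   0.257]
0.1 False [0.624 0.092 0.048] [ 0.537 -0.152 -0.093]
0.0 False [0.622 0.097 0.044] [-0.069 -0.558  0.015]
82.275
```

View pics/k1.png

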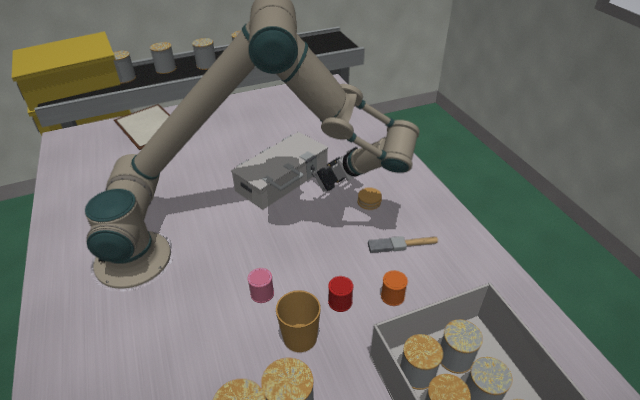

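View pics/k1w.png

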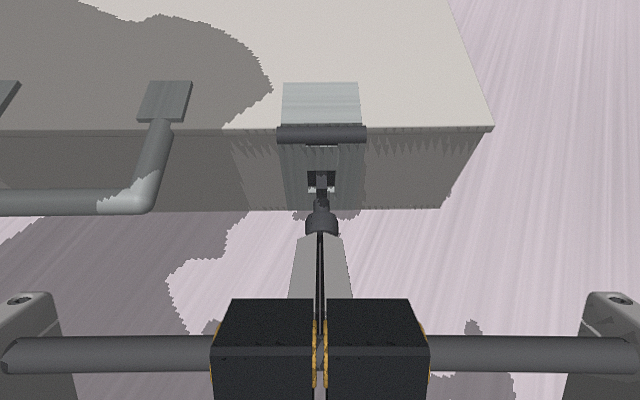

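The wrist view shows the hasp hanging nearly home, the staple showing in its slot at (321,180) and the fingertips on the knob at (321,222). A guarded push to the stop is next.

Run:
```python
from h import *
np.set_printoptions(precision=4,suppress=True)
p=np.array(telemetry.current_ee_pos())
print(r.move_l(p+U*.02,vel=.03,guard=9),np.dot(np.array(telemetry.current_ee_pos())-p,U),telemetry.current_wrist_force())
r.hold(.4); print(telemetry.current_wrist_force())
snap("wrist","k2w")
for t in ("hasp_knob","lid_handle"): print(t,avg(t,["wrist"],2),avg(t,["side"],2))
p=np.array(telemetry.current_ee_pos())
r.move_l(p-U*.08+Z*.03,vel=.1)
r.move_l(np.array(telemetry.current_ee_pos())+[0,-.02,.12],vel=.15)
snap("wrist","k3w");snap("side","k3s")
for t in ("hasp_knob","hasp_hinge","lid_handle"): print(t,avg(t,["wrist"],3),avg(t,["side","top"],2,near=np.array([.57,.1,.08]),rad=.12))
print("home knob",HH-U*.03-Z*.055,"or",ORG-U*.104-V*.065+Z*.028,telemetry.current_t())
```

```text
True 0.0006942944184337063 [ 0.913  -2.8659  3.1308]
[ 1.7346 -3.3224  2.5342]
hasp_knob (array([0.6122, 0.1191, 0.0272]), array([0.0012, 0.0001, 0.0006]), 2) (array([0.6132, 0.1229, 0.0279]), array([0.0009, 0.0004, 0.0007]), 2)
lid_handle (array([0.5051, 0.0564, 0.0833]), array([0.0019, 0.0014, 0.0002]), 2) (array([0.5005, 0.059 , 0.0839]), array([0.0005, 0.0002, 0.002 ]), 2)
hasp_knob (array([0.6133, 0.1195, 0.0278]), array([0.0025, 0.0016, 0.0006]), 3) (array([0.6137, 0.1218, 0.0295]), array([0.0004, 0.0015, 0.001 ]), 2)
hasp_hinge (array([0.5998, 0.1478, 0.0818]), array([0.001 , 0.0011, 0.0016]), 3) (array([0.6001, 0.1484, 0.0841]), array([0.0005, 0.0006, 0.0007]), 2)
lid_handle (array([0.4785, 0.1133, 0.0826]), array([0.0349, 0.0787, 0.0009]), 3) (array([0.4991, 0.0582, 0.0829]), array([0.001 , 0.0007, 0.0018]), 2)
home knob [0.6127 0.1177 0.028 ] or [0.6116 0.1167 0.028 ] 87.9917
```

View pics/k3w.png

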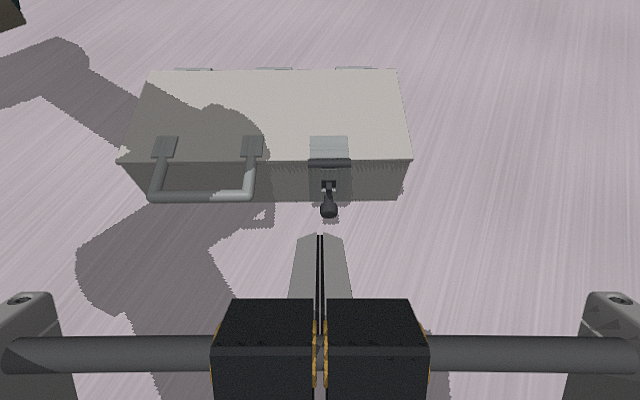

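View pics/k3s.png

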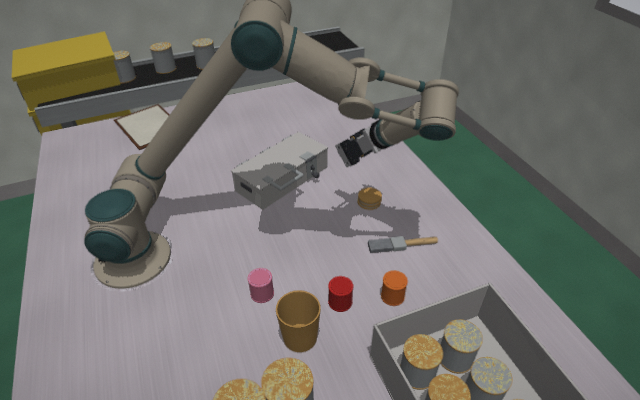

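The knob is 31 mm out from the hinge line and 28 mm above the bench, which puts the hasp at about 0.02 rad, with a firm stop felt. The lid handle is at 83 mm, so the lid is shut. The tool is clear, so I'm handing in.

Run:
```python
from h import *
print(telemetry.current_wrist_force()); print(r.sign_off())
```

```text
[ 0.44514856  0.05637502 -0.38878286]
the job is handed in; nothing more can be done
None
```

The job is handed in, at about 88 s of the 210 s allowed. By my last checks everything ended as asked, but the hand-in gives no verdict.

- **Lid opened:** I gripped the handle bar and folded the lid back to about 1.9 rad.
- **Cans:** There were four brass-ended cans, and each now stands in its own bay, set down under a force guard. One had been knocked about 3 cm aside early on, and I found it again before picking it up. The last view before shutting the lid showed all four upright on the case floor. They could not be seen after that.
- **Lid shut:** The handle measured 83 mm above the bench, which is its shut height, and the lid met the rim firmly.
- **Hasp:** I pushed the knob down to a hard stop. It then measured about 31 mm out from the hinge line and 28 mm above the bench, so the hasp is at about 0.02 rad, with the staple showing through its slot.
- **Left alone:** The big tin, stack of can ends, brush and the red, orange and pink look-alikes look unmoved in the final picture. The gripper was clear of everything.

Two checks disagreed. One wrist-camera reading of the handle was an outlier of about 15 cm, but its height agreed and the other cameras gave the expected position. The cameras also differed by up to 8 mm on where the moved can stood; I used the average and the grasp was clean.

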